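Zero the piece counter under its push-latch cover

ROBOT

A 7-joint arm with a two-finger parallel gripper is mounted at the origin on the work surface. World frame = base frame: x ahead of the robot, y to its left, z up, the work surface at z = 0. Lengths are in m, angles in rad, forces in N, time in s.
With the tool pointing down it reaches from about 0.425 to 0.925 m from the base axis. Payload 6.8 kg.
Tool frame: the origin (TCP) lies on the front face of the gripper's body, between the roots of the fingers; the fingertips stand 73 mm ahead of it and the grasp point (between the pads) lies 54 mm ahead of it (env.nose_length is the distance from the TCP to the fingertips, in m); z points along the fingers, y is the line along which they close (so a half turn about z gives the same grasp; the last joint's range is limited). The gripper opens to 85 mm and grips with 20 to 120 N. Pads are 22 mm wide; open, the fingers measure 114 mm over their backs; the gripper's body (76 mm by 85 mm) begins 54 mm behind the grasp point. The pads swing forward as they close: fully open they stand 13 mm farther back than shut.
Start: joints at [-1.217, 0.477, 0.022, 1.555, -0.011, 1.109, -0.083], TCP at [0.301, 0.604, 0.304] pointing down, gripper open.
Joint ranges: [-2.96, 2.96], [-0.34, 2.1], [-1.41, 1.46], [0.24, 2.44], [-1.37, 4.51], [0.17, 1.92], [-2.96, 2.96]. Speed limits (rad/s): [2.39, 2.39, 3.14, 3.14, 3.14, 3.14, 3.14].

INTERFACE

Orientations are given as a unit quaternion [w, x, y, z].
In Python, from cell import env, kin, camera, calibration, job gives the robot as it stands. The module is installed in compiled form; this text tells all that it offers. Calls block until the motion is done:
- env.reach(position, orientation): joint-space move of the TCP to a pose.
- env.movel(position, velocity=0.15, rot=None, stop_force=None): straight line of the TCP; rot=None keeps the orientation; velocity is the mean speed in m/s. With stop_force (N) it stops when the force on the tool has changed by that much, and returns True; else False.
- env.goto_joints(angles): joint-space move.
- env.grip(opening, f_grip=None): finger opening in m; f_grip is the grip in N (None keeps the last); returns when the fingers have stopped.
- env.dwell(seconds).
- kin.inverse_kinematics(position, orientation): joint angles nearest the present ones, or None.
- env.get_state(): the state.
- camera(name): name is "side" or "top" or "wrist"; returns (picture, depth): 384x512x3 uint8, blue, green, red; 384x512 float32, m along the optical axis (not along the pixel's ray), 0 where there is no reading.
- calibration(name): a dict with "fx", "fy", "cx", "cy" (pixels), "rvec" (rotation vector, rad) and "tvec" (3), from world to camera coordinates, as OpenCV has them. Camera axes: x right, y down, z forward; pixel columns grow to the right and rows downward; lengths in m; the calibration is good to about 2 mm. The wrist camera is an equidistant fisheye: a pixel r from the principal point sees the ray r / f radians off the axis. A picture is of the moment at which its call begins: read the wrist's pose just before it. calibration takes no time and is no camera call; for the wrist camera it gives the pose at the moment of the call.
A pose or a line that the arm cannot do raises env.PlanningError and nothing moves.
- job.job_done(): hands the job in; it is judged then, once.
The state is a dict: "time": time; "qpos": joint angles; "joint_velocities": joint speeds; "joint_torque": joint torques, N m; "tcp_pos": TCP position; "orientation": TCP orientation; "force": force on the tool from outside, world axes, zero at the start; "torque": the same for the moment, N m; "opening": finger opening in m; "gripper_force": force on a finger pad.
Only numpy, scipy, OpenCV 4.12 (cv2) and the standard library are available. Lean on these libraries where they do the work, as an engineer would, in place of code of your own. Each camera call takes 0.05 s, during which the arm holds its last target. There are 200 camera calls.

TASK

The batch of castings is deburred, so zero the piece counter: with a fingertip press the wide cover of the counter box so that it pops open, press the round reset button beneath it fully in, then push the cover down again until it latches and stays shut. Touch only; leave the narrow cover of the other box shut, and leave the castings, tools and other loose things where they lie.

Things in the scene. Friction and masses are not known exactly. Their poses are not given: they have to be found in the camera images.
- counter: grey counter box fixed to the bench, 120 (x) x 112 (y) x 46 mm, the wider of two alike boxes. Origin: on the bench, 10 mm toward +x of its middle (box spans x -70 to +50). In front (-x) a 34 mm high apron with a dark display window, behind it a well under the wide aluminium cover, which is hinged along the far (+x) side.
- counter_hinge (a point): midpoint of the wide cover's hinge line, 60 mm above the bench; the line runs along this point's y, the box's x is its x. The shut cover is a level plate, 4 mm thick, 120 mm wide, reaching 60 mm from the hinge toward -x, top face 62 mm above the bench (2 mm above the hinge line).
- counter_cover_press (a point): point on the outer (top) face of the counter cover, mid width, 48 mm from the hinge line and 12 mm from the free edge; its z is the face's outward normal, its x runs from the free edge toward the hinge. The place to press; moves with the cover.
- counter_cover (a joint): wide cover's angle, rad: 0 latched, 1.30 open (free edge 118 mm above bench), -0.13 pressed in to its stop. Latched: press the press point in 5 to 6 mm (stop at 6; 2-3 N) and let go; it springs open within 1 s, so clear the finger. Open: push the outer face down round the hinge (2-3 N), again 5 to 6 mm past flush to the stop, let go: it rises to 0 and stays. A shallower press changes nothing.
- reset_top (a point): centre of the top of the round grey reset button, 21 mm diameter, in the well under the wide cover: 34 mm from the hinge line toward -x, mid width, 48 mm above the bench (12 mm below the hinge line), 2 mm above the box walls. The open cover stands right behind it: lean the gripper back toward -x by about 0.5 rad.
- reset (a joint): travel of the reset button, m: 0 out, 0.006 fully in; springs back. Needs 2 N to start and 5 N fully in, then a hard stop.
- lamp: the other box (work lamp), like the counter box but narrower: 120 (x) x 66 (y) x 46 mm, with a 74 mm wide cover of the same push-latch kind. Leave it alone. Origin and axes as for the counter box. The two boxes may stand either way round, left and right.
- lamp_cover (a joint): angle of the narrow cover, rad: 0 latched shut; must stay shut.
- casting_a: loose aluminium casting, upright bored housing 64 mm across its foot with three lugs, 46 mm high; stands between the boxes. Origin: centre of its underside.
- casting_b: the same kind, smaller, 41 mm high, in front of the boxes. Origin: centre of its underside.
- casting_c: the same kind, larger, 51 mm high, to the robot's right. Origin: centre of its underside.
- deburrer: hand deburring tool, 160 mm long, black handle, lying on the bench.
- pad: dark abrasive pad, 100 x 75 x 10 mm, lying on the bench.
- file_block: steel block, 30 x 120 x 30 mm, lying to the robot's left.

How it is judged:
By the outcome, as a careful person would: the job done as asked, in the order asked, and still so for the second after the job is handed in, with the robot touching nothing.
It also fails if it takes over 53 s, if anything falls off the work surface, if the arm or the gripper's body presses on something with over 40 N, if the wrist force passes 120 N, or if a joint passes its speed limit or range.

## Working session

There is one attempt and no reset: what is moved stays moved. The work goes in short steps, each a Python script; the robot and the scene stay as the last script left them, time stands still between calls to the robot, and variables do not carry over. Pictures are saved under pics/ and viewed, at most 10 in all, crops included, and the job is handed in when it is done.

```bash
mkdir -p pics; cat > h.py <<'E'
import numpy as np, cv2
from cell import env, kin, camera, calibration, job
def cloud(name):
    c=calibration(name); p,d=camera(name)
    v,u=np.mgrid[:384,:512]
    P=np.stack([(u-c['cx'])/c['fx']*d,(v-c['cy'])/c['fy']*d,d],-1)
    R=cv2.Rodrigues(np.array(c['rvec'],float))[0]
    W=(P-np.array(c['tvec']).ravel())@R
    W[d==0]=np.nan
    return p,W
E
python3 - <<'E'
from h import *
for n in("top","side"):
    p,W=cloud(n); np.save(n+'.npy',W); cv2.imwrite(f'pics/{n}.png',p)
print(env.get_state()['time'],env.nose_length)
E
```

```text
0.1 0.0726
```

View pics/top.png

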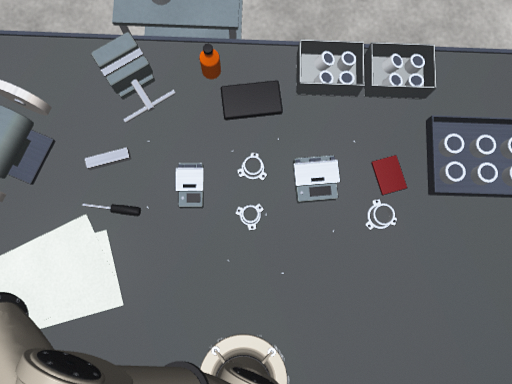

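View pics/side.png

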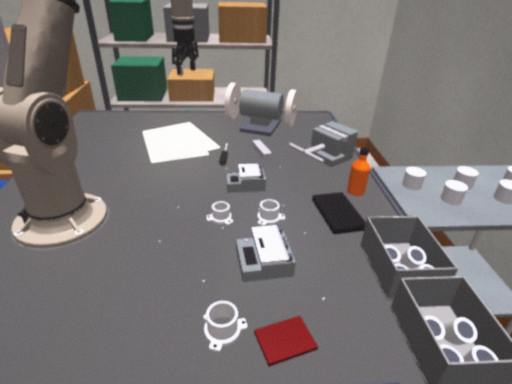

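The top view shows the wide counter box at about (317,178) with its cover at (317,170). The narrow lamp box is at (190,185), and casting_a at (252,167) stands between them. Next I'll fit the cover plates.

```bash
python3 - <<'E'
from h import *
def fit(W,lo,hi,box=None,b=None):
    m=(W[...,2]>lo)&(W[...,2]<hi)
    if box: s=np.zeros(m.shape,bool); s[box[0]:box[1],box[2]:box[3]]=1; m&=s
    else: m&=(np.hypot(W[...,0]-b[0],W[...,1]-b[1])<.1)
    P=W[m]; r=cv2.minAreaRect(P[:,:2].astype(np.float32)); print(m.sum(),P.mean(0).round(4),'rect',r, np.median(P[:,2])); return r
W=np.load('top.npy')
for bx in((145,210,285,350),(150,215,165,210)):
    r=fit(W,.052,.075,bx); q=fit(W,.02,.075,bx)
    S=np.load('side.npy'); fit(S,.054,.075,b=r[0]); fit(S,.02,.075,b=r[0])
i=cv2.imread('pics/side.png')[215:285,225:305]; t=cv2.imread('pics/top.png')[145:215,285:365]
cv2.imwrite('pics/c.png',cv2.resize(np.hstack([i,t]),None,fx=5,fy=5,interpolation=2))
# heights grid
for v in range(150,206,3): print(v,[ (W[v,u,:]*1000).round().tolist() for u in (305,318,332)])
E
```

```text
1074 [ 0.5509 -0.1847  0.0603] rect ((0.553347647190094, -0.18459048867225647), (0.07305420190095901, 0.12031790614128113), 6.580875873565674) 0.06026376653829012
1871 [ 0.5353 -0.186   0.0493] rect ((0.5380557775497437, -0.18635010719299316), (0.12193211913108826, 0.1203315481543541), 6.545984268188477) 0.057113148004225595
1092 [ 0.5553 -0.1903  0.0623] rect ((0.5570703148841858, -0.18329212069511414), (0.07273633033037186, 0.12259970605373383), 6.728334903717041) 0.06259379932863826
2257 [ 0.5412 -0.1995  0.0485] rect ((0.541034996509552, -0.18518102169036865), (0.12015006691217422, 0.12259045988321304), 6.7547197341918945) 0.051275625033851295
707 [0.5232 0.1582 0.0603] rect ((0.5239728093147278, 0.15837600827217102), (0.0714513510465622, 0.07335695624351501), 2.7643611431121826) 0.060299803023596506
1170 [0.5067 0.1574 0.0498] rect ((0.5084795951843262, 0.15786516666412354), (0.12102780491113663, 0.07409511506557465), 1.9468250274658203) 0.05758851002020823
309 [0.5269 0.1537 0.0618] rect ((0.5280807614326477, 0.15851294994354248), (0.07163998484611511, 0.07815447449684143), 2.3
[... 895 characters left out ...]
189.0, 63.0], [538.0, -227.0, 61.0]]
180 [[527.0, -154.0, 62.0], [528.0, -189.0, 64.0], [529.0, -227.0, 63.0]]
183 [[518.0, -154.0, 63.0], [519.0, -189.0, 65.0], [527.0, -232.0, 32.0]]
186 [[516.0, -158.0, 32.0], [517.0, -194.0, 31.0], [519.0, -233.0, 29.0]]
189 [[507.0, -157.0, 34.0], [508.0, -194.0, 32.0], [510.0, -232.0, 32.0]]
192 [[498.0, -157.0, 36.0], [500.0, -193.0, 34.0], [501.0, -232.0, 35.0]]
195 [[490.0, -158.0, 33.0], [491.0, -193.0, 35.0], [493.0, -233.0, 32.0]]
198 [[482.0, -158.0, 31.0], [483.0, -193.0, 35.0], [484.0, -232.0, 32.0]]
201 [[474.0, -158.0, 29.0], [479.0, -197.0, 8.0], [481.0, -238.0, 2.0]]
204 [[470.0, -162.0, -2.0], [471.0, -199.0, -2.0], [473.0, -239.0, -3.0]]
```

View pics/c.png

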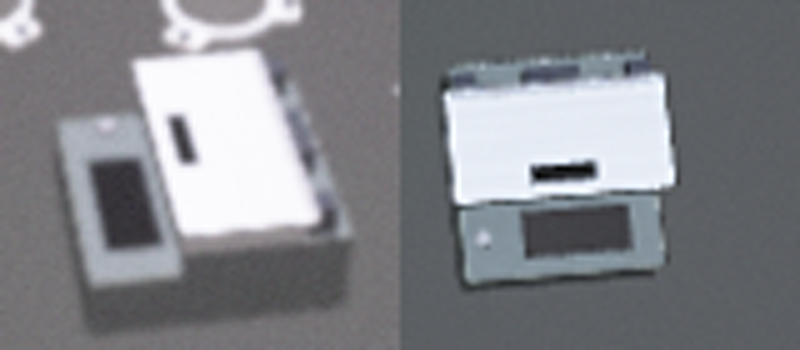

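The crop shows a dark mark near the free edge of the cover. It agrees with a press point at about (0.531, -0.187), box yaw 0.116 and sizes 120x120, all of which match the description. Next I'll go above it and press.

```bash
cat >> h.py <<'E'
from scipy.spatial.transform import Rotation as Ro
YAW=0.116; u=np.array([np.cos(YAW),np.sin(YAW),0]); v=np.array([-u[1],u[0],0]); k=np.array([0,0,1.])
H=np.array([.5395,-.1855,0])+.0395*u     # hinge, on bench level
def pose(a,h,lean,sgn=1):
    """TCP pose with the fingertip's -x lower edge a m from the hinge toward -x, h above bench"""
    z=np.sin(lean)*u-np.cos(lean)*k; y=sgn*v; x=np.cross(y,z)
    R=np.stack([x,y,z],1); f=np.cos(lean)*u+np.sin(lean)*k
    q=Ro.from_matrix(R).as_quat()
    return H-a*u+h*k+.011*f-env.nose_length*z, q[[3,0,1,2]]
def where(lean):
    s=env.get_state(); p0,_=pose(0,0,lean); d=np.array(s['tcp_pos'])-p0
    return 'a %.4f h %.4f F %s t %.2f'%(-d@u,d[2],np.round(s['force'],1),s['time'])
def to(a,h,lean,vel=.15,sf=None,sgn=1):
    p,q=pose(a,h,lean,sgn); r=env.movel(p,velocity=vel,rot=q,stop_force=sf); print(r,where(lean)); return r
E
python3 - <<'E'
from h import *
q0=np.array(env.get_state()['qpos'])
for s in(1,-1):
    for L in (0,.5):
        j=kin.inverse_kinematics(*pose(.048,.1,L,s)); print(s,L,None if j is None else np.round(j,2), H)
E
```

```text
1 0 [-0.09  0.5   0.41  1.94 -0.28  0.76  2.16] [ 0.57873454 -0.18092827  0.        ]
1 0.5 [ 1.17  0.55 -1.01  2.2   1.02  0.28  1.09] [ 0.57873454 -0.18092827  0.        ]
-1 0 [-0.43  0.66  0.91  1.96 -0.68  0.87 -0.61] [ 0.57873454 -0.18092827  0.        ]
-1 0.5 [ 0.16  0.36  0.22  2.26 -1.32  0.3   0.13] [ 0.57873454 -0.18092827  0.        ]
```

```bash
sed -i 's/sgn=1)/sgn=-1)/' h.py; python3 - <<'E'
from h import *
env.grip(0.0)
env.reach(*pose(.048,.20,.25)); print(where(.25))
to(.048,.085,.25)
print(np.round(env.get_state()['qpos'],2))
p,d=camera("wrist"); cv2.imwrite('pics/w1.png',p)
p,W=cloud("side"); cv2.imwrite('pics/s2.png',cv2.resize(p[150:310,170:350],None,fx=4,fy=4,interpolation=2)[:600])
E
```

```text
a 0.0474 h 0.2000 F [ 0.7 -0.4  0.2] t 3.77
False a 0.0476 h 0.0856 F [ 0.3 -0.4  0.5] t 4.68
[-0.22  0.48  0.63  2.13 -0.82  0.53 -0.43]
```

View pics/w1.png

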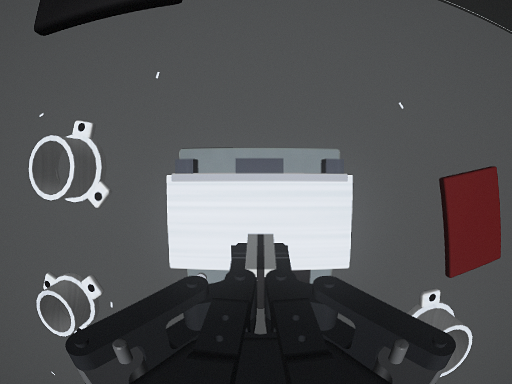

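View pics/s2.png

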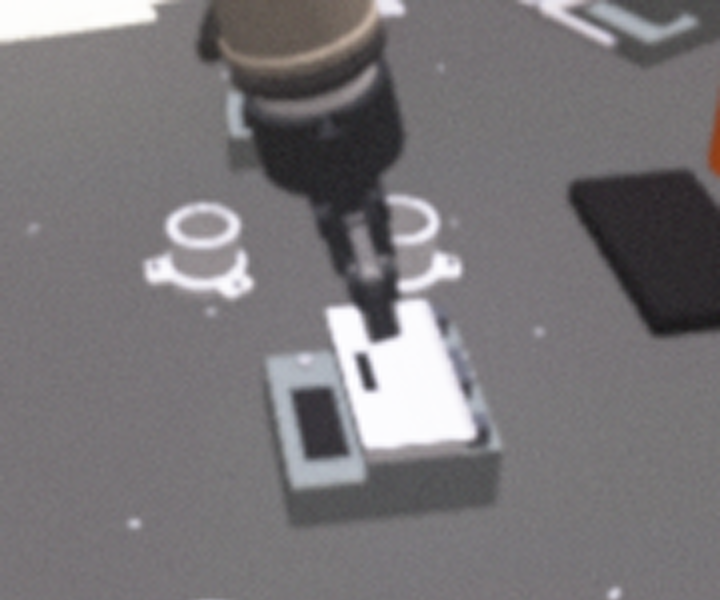

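Both views show the fingertip centred over the cover, at wrist-view column 260, with the yaw aligned. I'll press to the stop.

```bash
python3 - <<'E'
from h import *
to(.048,.066,.25,.06)
to(.048,.046,.25,.012,8)
to(.11,.095,.25,.25)
to(.12,.15,.25,.25)
env.dwell(.6)
p,W=cloud("side"); cv2.imwrite('pics/s3.png',cv2.resize(p[190:310,200:350],None,fx=5,fy=5,interpolation=2)[:600])
print(where(.25))
E
```

```text
False a 0.0483 h 0.0655 F [-0.3 -0.1 -0.5] t 5.25
True a 0.0477 h 0.0550 F [-2.1  0.4  7.2] t 6.24
False a 0.1101 h 0.0953 F [0.3 0.4 0.2] t 6.69
False a 0.1187 h 0.1504 F [-0.3  0.9  0.1] t 7.07
a 0.1200 h 0.1499 F [ 0.1  0.6 -0.5] t 7.72
```

View pics/s3.png

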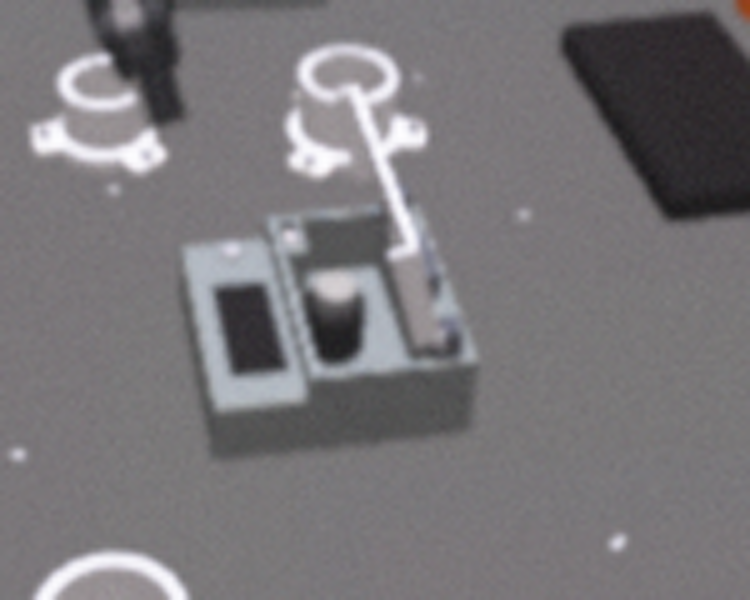

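The cover stands open and the round button shows at (333,285). Now the reset.

```bash
python3 - <<'E'
from h import *
to(.085,.14,.5,.15)
to(.037,.056,.5,.12)
to(.037,.035,.5,.01,12)
env.dwell(.2); print(where(.5))
p,W=cloud("side"); cv2.imwrite('pics/s4.png',cv2.resize(p[190:310,200:350],None,fx=5,fy=5,interpolation=2)[:600])
E
```

```text
False a 0.0850 h 0.1401 F [-0.5 -0.3  0.2] t 8.50Traceback (most recent call last):
  File "<stdin>", line 3, in <module>
  File "h.py", line 24, in to
    p,q=pose(a,h,lean,sgn); r=env.movel(p,velocity=vel,rot=q,stop_force=sf); print(r,where(lean)); return r
                              ~~~~~~~~~^^^^^^^^^^^^^^^^^^^^^^^^^^^^^^^^^^^^
cell.PlanningError: the arm cannot follow that straight line within its joint ranges
```

```bash
python3 - <<'E'
from h import *
print(np.round(env.get_state()['qpos'],2))
for s in(-1,1):
  for L in(.35,.4,.45,.5):
    for a,h in((.07,.12),(.037,.056),(.037,.038)):
        j=kin.inverse_kinematics(*pose(a,h,L,s)); print(s,L,a,h,None if j is None else np.round(j,2))
E
```

```text
[-0.04  0.25  0.49  2.31 -1.16  0.39  0.  ]
-1 0.35 0.07 0.12 [-0.17  0.34  0.58  2.21 -0.86  0.46 -0.35]
-1 0.35 0.037 0.056 [-0.11  0.51  0.49  2.18 -1.15  0.41 -0.1 ]
-1 0.35 0.037 0.038 [-0.07  0.54  0.46  2.18 -1.24  0.38 -0.02]
-1 0.4 0.07 0.12 [-0.13  0.33  0.55  2.24 -0.98  0.43 -0.22]
-1 0.4 0.037 0.056 [-0.04  0.49  0.42  2.21 -1.29  0.37  0.06]
-1 0.4 0.037 0.038 [ 0.13  0.5   0.21  2.2  -1.28  0.27  0.06]
-1 0.45 0.07 0.12 [-0.07  0.32  0.5   2.27 -1.12  0.4  -0.07]
-1 0.45 0.037 0.056 [ 0.31  0.45  0.01  2.21 -1.25  0.2   0.07]
-1 0.45 0.037 0.038 [ 0.98  0.63 -0.81  2.18  1.27  0.25 -2.3 ]
-1 0.5 0.07 0.12 [-0.    0.31  0.43  2.3  -1.29  0.37  0.11]
-1 0.5 0.037 0.056 [ 1.14  0.67 -0.99  2.19  1.42  0.32 -2.4 ]
-1 0.5 0.037 0.038 [ 1.12  0.71 -0.98  2.2   1.55  0.33 -2.51]
1 0.35 0.07 0.12 [ 0.98  0.41 -0.78  2.14  0.38  0.4   1.65]
1 0.35 0.037 0.056 [ 0.78  0.52 -0.59  2.12  0.54  0.29  1.48]
1 0.35 0.037 0.038 [ 0.61  0.52 -0.39  2.14  0.25  0.2   1.75]
1 0.4 0.07 0.12 [ 1.    0.4  -0.78  2.17  0.35  0.33  1.68]
1 0.4 0.037 0.056 [ 0.8   0.52 -0.6   2.15  0.6   0.21  1.44]
1 0.4 0.037 0.038 [ 0.8   0.56 -0.61  2.16  0.8   0.19  1.25]
1 0.45 0.07 0.12 [ 1.02  0.39 -0.78  2.2   0.31  0.25  1.74]
1 0.45 0.037 0.056 [ 0.99  0.59 -0.82  2.17  1.09  0.25  1.  ]
1 0.45 0.037 0.038 [ 0.98  0.63 -0.81  2.18  1.27  0.25  0.84]
1 0.5 0.07 0.12 [ 1.2   0.46 -0.98  2.22  0.71  0.24  1.39]
1 0.5 0.037 0.056 [ 1.14  0.67 -0.99  2.19  1.42  0.32  0.74]
1 0.5 0.037 0.038 [ 1.12  0.71 -0.98  2.2   1.55  0.33  0.63]
```

```bash
python3 - <<'E'
from h import *
L=.37
to(.075,.12,L,.15)
to(.039,.056,L,.1)
to(.039,.036,L,.01,12)
print(where(L))
p,W=cloud("side"); cv2.imwrite('pics/s4.png',cv2.resize(p[190:310,200:350],None,fx=5,fy=5,interpolation=2)[:600])
E
```

```text
False a 0.0746 h 0.1200 F [-0.2  0.3  0.2] t 8.91
False a 0.0394 h 0.0564 F [-0.2  0.2 -0.7] t 9.79
True a 0.0390 h 0.0406 F [-2.5  1.2  9. ] t 11.22
a 0.0390 h 0.0406 F [-2.5  1.2  9. ] t 11.22
```

View pics/s4.png

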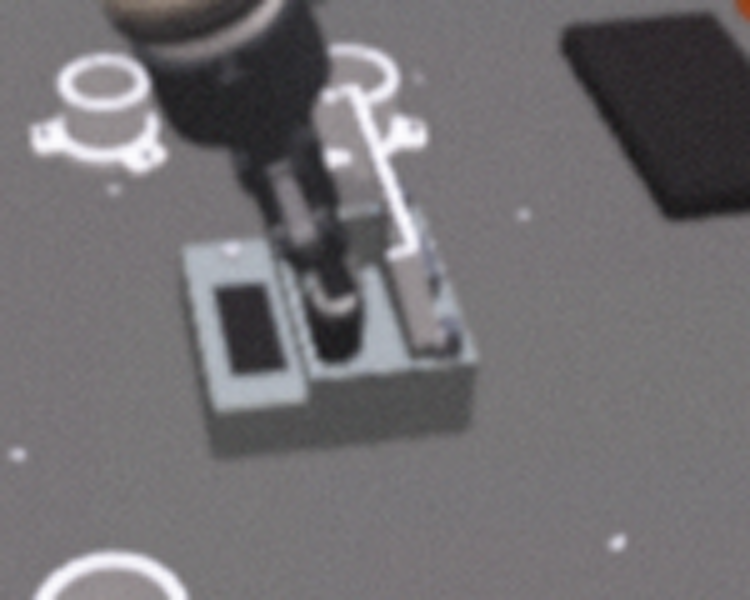

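At 9 N and h 0.0406 (42 mm less the roughly 1 mm bias seen before) the button is at its stop. I'll push once more to confirm, retract, then go behind the cover and swing it shut.

```bash
python3 - <<'E'
from h import *
L=.37
to(.039,.036,L,.01,8)
to(.039,.055,L,.06); to(.075,.12,L,.15)
to(.06,.20,0,.2); to(-.015,.20,0,.2); 
if to(-.015,.104,0,.12,6): raise SystemExit
P=lambda t:(.048*np.cos(t)-.002*np.sin(t), .060+.048*np.sin(t)+.002*np.cos(t), .25*(1-t/1.3))
to(*P(1.3),.05,12)
for t in np.linspace(1.2,.03,9):
    if to(*P(t),.06,15): print('stopped',t); raise SystemExit
to(.048,.046,.25,.012,9)
env.dwell(.1)
to(.05,.09,.25,.08); to(.07,.16,.25,.2)
env.dwell(1.2)
p,W=cloud("side"); cv2.imwrite('pics/s5.png',cv2.resize(p[150:310,170:350],None,fx=4,fy=4,interpolation=2)[:600])
print(where(.25))
E
```

```text
True a 0.0390 h 0.0405 F [-4.   0.7 11.2] t 11.51
False a 0.0389 h 0.0548 F [-0.4  0.2  0.5] t 11.91
False a 0.0748 h 0.1196 F [ 1. -0. -0.] t 12.55
False a 0.0607 h 0.1989 F [ 0.4 -0.1  0.3] t 13.50
False a -0.0143 h 0.1993 F [-0.9 -1.2  0.4] t 14.03
False a -0.0153 h 0.1048 F [ 0.2  0.3 -0.4] t 14.97
False a 0.0105 h 0.1072 F [0.7 0.3 0.5] t 15.65
False a 0.0157 h 0.1055 F [ 1.1 -0.6  0.6] t 15.90
False a 0.0222 h 0.1028 F [ 0.5 -0.4  1.8] t 16.20
False a 0.0280 h 0.0991 F [1.1 0.  1.9] t 16.50
False a 0.0335 h 0.0946 F [-0.2  0.6  3.2] t 16.79
False a 0.0381 h 0.0894 F [-0.6  1.2  1.9] t 17.08
False a 0.0420 h 0.0835 F [-0.2 -0.3  1.8] t 17.38
False a 0.0451 h 0.0772 F [ 0.1 -0.9  2. ] t 17.66
False a 0.0470 h 0.0704 F [-0.7 -0.1  0.9] t 17.94
False a 0.0481 h 0.0635 F [-0.7 -1.1  1.2] t 18.22
True a 0.0476 h 0.0550 F [-2.8  0.4  8. ] t 19.05
False a 0.0500 h 0.0898 F [-0.2  0.4 -0.2] t 19.74
False a 0.0699 h 0.1597 F [0.2 1.  0.5] t 20.26
a 0.0700 h 0.1600 F [-0.6 -0.3  0.2] t 21.51
```

View pics/s5.png

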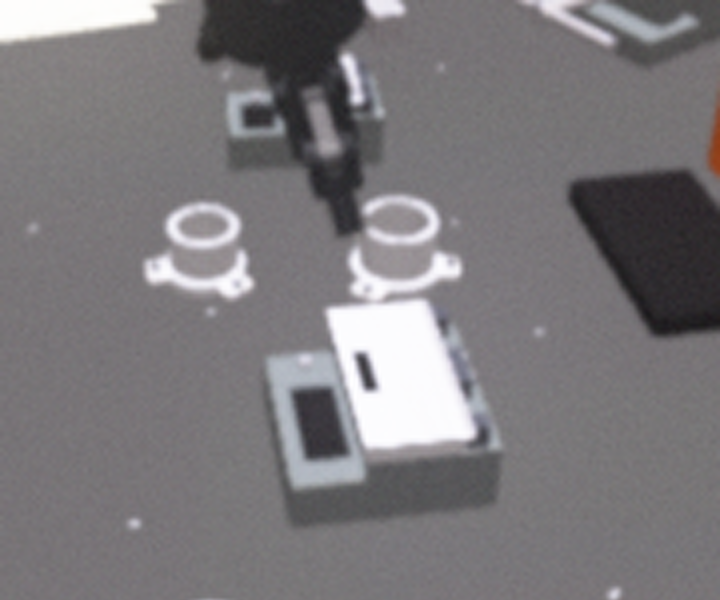

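The wide cover is latched flat again, around (400,375). The castings and the lamp box look undisturbed, and the gripper is clear.

```bash
python3 -c "
from h import *
print(job.job_done())"
```

```text
the job is handed in; nothing more can be done
None
```

The counter cover was popped open, the reset button was pressed to its hard stop, and the cover was pushed down until it latched. It was still shut in the last picture, and the job was handed in at about 21.5 s.

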